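# Cover the barbecue dishes from a stack of lids

## Robot

A 6-joint arm with a two-finger parallel gripper is mounted at the origin on the work surface. World frame = base frame: x ahead of the robot, y to its left, z up, the work surface at z = 0. Lengths are in m, angles in degrees, forces in N, time in s.
With the tool pointing down it reaches from about 0.4 to 0.825 m from the base axis. Payload 7 kg.
Tool frame: the origin (TCP) lies midway between the tips of the shut fingers; the grasp point (between the pads) lies 19 mm behind it (hold_point_z is the distance from the TCP to the grasp point, in m); z points along the fingers, y is the line along which they close (so a half turn about z gives the same grasp; the last joint's range is limited). The gripper opens to 88 mm and grips with 3 to 60 N. Pads are 19 mm wide; open, the fingers measure 130 mm over their backs; the gripper's body (78 mm by 193 mm) begins 47 mm behind the grasp point.
Start: joints at [-50.472, 20.546, 0.682, 0, -70.136, -16.507], TCP at [0.264, -0.621, 0.227] pointing down, gripper open.
Joint ranges: [-176.03, 176.03], [-82.01, 121.73], [-58.28, 71.71], [-173.87, 95.51], [-174.79, -0.11], [-173.66, 173.66]. Speed limits (degrees/s): [136.94, 136.94, 172.46, 180, 180, 180].

## Interface

Orientations are given as [roll, pitch, yaw] about the fixed x, y, z axes, in that order (R = Rz(yaw) Ry(pitch) Rx(roll)).
In Python, from plant import get_state, capture, close_job, hold_point_z gives the robot as it stands.
- The arm moves only by the shell command python3 -m inch 'ROWS' [FORCE]. ROWS is text: rows parted by semicolons, each of 5 numbers parted by spaces: the shift along the tool's x, y, z normalised to -1 to 1, where 1 is 0.15 m, then the turn about the tool's z normalised to -1 to 1, where 1 is 360 degrees, then the opening, from 0 (shut) to 1 (fully open). In form: tx ty tz spin grip; .... A call has exactly 8 rows; each row shifts and turns the commanded pose from where the row before left it, along the tool's axes as they then stand; what a row does not reach is not made up. A row lasts 1/8 s, in which the tool goes at most 62.5 mm and 10.7 degrees, less where a joint would pass 70% of its speed; a pose out of reach is approached as far as the arm can. A call with a number of a shift or a turn outside -1 to 1 is refused whole. A call with a gripper value outside its range is refused whole. The fingers move at their own pace and stop on an object; FORCE is the grip in N (left out, the last holds). Time passes only in rows, so rows that do not move let the fingers close, or fill a call up. It gives the time, the measured TCP pose, the force, the opening and the grip force at its end, in the units of the state.
- get_state(): the state, without advancing time (a new reading comes with each control period).
- capture(name): name is "scene" or "top" or "wrist"; returns a dict with "color" (480x640x3 uint8, blue, green, red), "mtx" (3x3 intrinsics, pixels), "dist_coeffs" ([k1, k2, p1, p2, k3] as OpenCV has them; the pictures are not rectified), "R" (3x3) and "t" (3): a world point X has camera coordinates R X + t. Camera axes: x right, y down, z forward; pixel columns grow to the right and rows downward; lengths in m; the calibration is good to about 2 mm. A picture is of the moment at which its call begins. There is no depth.
- close_job(): hands the job in; it is judged then, once.
The state is a dict: "time_s": time; "joints": joint angles; "qd": joint speeds; "joint_torque": joint torques, N m; "tcp_pos": TCP position; "eef_rot": TCP orientation; "contact_force": force on the tool from outside, world axes, zero at the start; "moment": the same for the moment, N m; "gripper_width": finger opening in m; "gripper_force": force on a finger pad.
Only numpy, scipy, OpenCV 4.12 (cv2) and the standard library are available. Lean on these libraries where they do the work, as an engineer would, in place of code of your own. Each camera call takes 0.05 s, during which the arm holds its last target. There are 200 camera calls.

## Task

Keep the flies off the food: take the stack of steel covers apart from the top down and put each one on the white dish of its own size, smallest first and largest last. Set each cover down gently so that it lies flat on the dish's rim with its skirt all round the outside, and let go of it before taking the next. Leave the dishes standing where they are, and do not knock the salt grinder or the skewer holder.

Things in the scene. Friction and masses are not known exactly. Their poses are not given: they have to be found in the camera images.
- cover_small: Steel round cover, top of the stack: a flat-topped upside-down cup, outer dia 80 mm, inner 74, 30 high with a 4 mm top plate (26 deep inside); on top a central black knob 24 mm dia, 20 tall. Origin: centre of the skirt's lower edge, z up through the knob. Each cover stands on the flat top of the next (30 mm per cover, up to 5 mm off centre), hiding that one's knob.
- cover_medium: Steel round cover, second from the top: a flat-topped upside-down cup, outer dia 106 mm, inner 100, 30 high with a 4 mm top plate (26 deep inside); on top a central black knob 24 mm dia, 20 tall. Origin: centre of the skirt's lower edge, z up through the knob. Each cover stands on the flat top of the next (30 mm per cover, up to 5 mm off centre), hiding that one's knob.
- cover_large: Steel round cover, third from the top: a flat-topped upside-down cup, outer dia 132 mm, inner 126, 30 high with a 4 mm top plate (26 deep inside); on top a central black knob 24 mm dia, 20 tall. Origin: centre of the skirt's lower edge, z up through the knob. Each cover stands on the flat top of the next (30 mm per cover, up to 5 mm off centre), hiding that one's knob.
- cover_giant: Steel round cover, bottom of the stack: a flat-topped upside-down cup, outer dia 158 mm, inner 152, 30 high with a 4 mm top plate (26 deep inside); on top a central black knob 24 mm dia, 20 tall. Origin: centre of the skirt's lower edge, z up through the knob. Each cover stands on the flat top of the next (30 mm per cover, up to 5 mm off centre), hiding that one's knob.
- dish_small: White ceramic straight-sided open round dish, outer dia 58 mm, 40 high, wall 4, with olives below the rim; loose on the ledge. Origin: centre of underside, z up. Takes the cover of outer dia 80: fully on, its top plate rests on the rim (cover origin 14 mm above dish origin), the skirt hanging outside with 8 mm to spare all round.
- dish_medium: White ceramic straight-sided open round dish, outer dia 84 mm, 42 high, wall 4, with cherry tomatoes below the rim; loose on the ledge. Origin: centre of underside, z up. Takes the cover of outer dia 106: fully on, its top plate rests on the rim (cover origin 16 mm above dish origin), the skirt hanging outside with 8 mm to spare all round.
- dish_large: White ceramic straight-sided open round dish, outer dia 110 mm, 46 high, wall 4, with lemons below the rim; loose on the ledge. Origin: centre of underside, z up. Takes the cover of outer dia 132: fully on, its top plate rests on the rim (cover origin 20 mm above dish origin), the skirt hanging outside with 8 mm to spare all round.
- dish_giant: White ceramic straight-sided open round dish, outer dia 136 mm, 50 high, wall 4, with bread rolls below the rim; loose on the ledge. Origin: centre of underside, z up. Takes the cover of outer dia 158: fully on, its top plate rests on the rim (cover origin 24 mm above dish origin), the skirt hanging outside with 8 mm to spare all round.
- grinder: Bystander: glass salt grinder with steel collar and black cap, diameter 54 mm, 125 mm high, loose. Origin: centre of its underside.
- skewer_holder: Bystander: round bamboo pot of diameter 64 mm, 100 mm high, with thin skewers standing in it up to 165 mm, loose. Origin: centre of its underside.
Mind the look-alikes: they are no part of the job. What is shaped like the cover_small but orange or purple is not meant. What is shaped like the cover_giant but turquoise is not meant.

How it is judged (in metres and radians):
On the way, in this order (a step that is already met when the one before it is completed fails the run):
1. the small cover sits flat on the small dish, let go (horizontal distance between cover_small and dish_small below 0.0105 m and z of cover_small in the frame of dish_small between 0.01 and 0.018 m and angle between cover_small's own z axis and vertical below 0.06 rad and contact force between the fingers and cover_small below 0.1 N), for 0.2 s.
2. the medium cover sits flat on the medium dish, let go (horizontal distance between cover_medium and dish_medium below 0.0105 m and z of cover_medium in the frame of dish_medium between 0.012 and 0.02 m and angle between cover_medium's own z axis and vertical below 0.06 rad and contact force between the fingers and cover_medium below 0.1 N), for 0.2 s.
3. the large cover sits flat on the large dish, let go (horizontal distance between cover_large and dish_large below 0.0105 m and z of cover_large in the frame of dish_large between 0.016 and 0.024 m and angle between cover_large's own z axis and vertical below 0.06 rad and contact force between the fingers and cover_large below 0.1 N), for 0.2 s.
4. the giant cover sits flat on the giant dish, let go (horizontal distance between cover_giant and dish_giant below 0.0105 m and z of cover_giant in the frame of dish_giant between 0.02 and 0.028 m and angle between cover_giant's own z axis and vertical below 0.06 rad and contact force between the fingers and cover_giant below 0.1 N), for 0.2 s.
At the end, for the whole second after the job is handed in: Every cover rests flat (tilt under 0.06 rad) on the dish of its own size, its centre within 10.5 mm of the dish's and its height within 4 mm of fully seated; dishes upright; all released and at rest (horizontal distance between cover_small and dish_small below 0.0105 m and z of cover_small in the frame of dish_small between 0.01 and 0.018 m and angle between each of cover_small, cover_medium, cover_large, cover_giant's own z axis and vertical below 0.06 rad and angle between each of dish_small, dish_medium, dish_large, dish_giant's own z axis and vertical below 0.05 rad and linear speed of each of cover_small, dish_small, cover_medium, dish_medium, cover_large, dish_large, cover_giant, dish_giant below 0.02 m/s and horizontal distance between cover_medium and dish_medium below 0.0105 m and z of cover_medium in the frame of dish_medium between 0.012 and 0.02 m and horizontal distance between cover_large and dish_large below 0.0105 m and z of cover_large in the frame of dish_large between 0.016 and 0.024 m and horizontal distance between cover_giant and dish_giant below 0.0105 m and z of cover_giant in the frame of dish_giant between 0.02 and 0.028 m); the robot touches nothing.
It fails at once if a dish is pushed more than 40 mm or tipped (distance of any of dish_small, dish_medium, dish_large, dish_giant from where it was at the start of the episode above 0.04 m or angle between any of dish_small, dish_medium, dish_large, dish_giant's own z axis and vertical above 0.35 rad).
It fails at once if a cover is pressed or banged on its dish with over 60 N, or dropped (unheld and faster than 0.6 m/s) (contact force between cover_small and dish_small above 60 N or contact force between cover_medium and dish_medium above 60 N or contact force between cover_large and dish_large above 60 N or contact force between cover_giant and dish_giant above 60 N or (contact force between the fingers and cover_small below 0.1 N and linear speed of cover_small above 0.6 m/s) or (contact force between the fingers and cover_medium below 0.1 N and linear speed of cover_medium above 0.6 m/s) or (contact force between the fingers and cover_large below 0.1 N and linear speed of cover_large above 0.6 m/s) or (contact force between the fingers and cover_giant below 0.1 N and linear speed of cover_giant above 0.6 m/s)).
It fails at once if the salt grinder is pushed more than 30 mm or knocked over (distance of grinder from where it was at the start of the episode above 0.03 m or angle between grinder's own z axis and vertical above 0.4 rad).
It fails at once if the skewer holder is pushed more than 30 mm or knocked over (distance of skewer_holder from where it was at the start of the episode above 0.03 m or angle between skewer_holder's own z axis and vertical above 0.4 rad).
It also fails if it takes over 128 s, if anything falls off the work surface, if the arm or the gripper's body presses on something with over 40 N, if the wrist force passes 120 N, or if a joint passes its speed limit or range.

## Working session

There is one attempt and no reset: what is moved stays moved. The work goes in short steps, Python scripts to look and compute and a shell command to move; the robot and the scene stay as the last step left them, time stands still between calls to the robot, and variables do not carry over. Pictures are saved under pics/ and viewed, at most 14 in all, crops included, and the job is handed in when it is done.

```bash
mkdir -p pics; ls; python3 - <<'E'
from plant import *
import cv2
print(get_state(), hold_point_z)
for n in("scene","top"):
    c=capture(n); cv2.imwrite(f"pics/{n}0.png",c["color"]); print(n,c["mtx"].tolist(),c["dist_coeffs"],(-c["R"].T@c["t"]).round(3),c["R"].round(2).tolist())
E
```

```text
pics
{'time_s': 0.0, 'joints': array([-5.04733170e+01,  2.05904883e+01,  6.34134354e-01, -2.11243378e-02,
       -7.01376177e+01, -1.65049773e+01]), 'qd': array([-0.01478835, -0.01851308,  0.07197263,  0.02204208,  0.0435989 ,
        0.0109017 ]), 'joint_torque': array([-8.76370486e-04, -5.82722104e+01,  2.93055940e+01,  6.99725971e+00,
        6.77786578e-03, -1.56229330e-04]), 'tcp_pos': array([ 0.26373969, -0.62079745,  0.22563298]), 'eef_rot': array([ 1.79904258e+02, -7.65981734e-03, -1.56985481e+02]), 'contact_force': array([0.43155399, 1.08446142, 0.59077359]), 'moment': array([-0.03774162,  0.0146138 , -0.00229157]), 'gripper_force': 0.0, 'gripper_width': 0.08755099493406844} 0.0188
scene [[446.57565596269814, 0.0, 323.04346126386633], [0.0, 446.57565596269814, 240.3213634935802], [0.0, 0.0, 1.0]] [-0.0241832  0.         0.         0.         0.       ] [0.799 0.524 1.007] [[-0.84, 0.54, -0.0], [0.45, 0.69, -0.57], [-0.3, -0.48, -0.82]]
top [[585.9090955998711, 0.0, 315.04898451437384], [0.0, 585.9090955998711, 245.20935601121647], [0.0, 0.0, 1.0]] [-0.05353217  0.          0.          0.          0.        ] [ 0.23  -0.033  1.796] [[-0.03, -1.0, -0.01], [-0.99, 0.03, -0.14], [0.14, 0.0, -0.99]]
```

View pics/scene0.png

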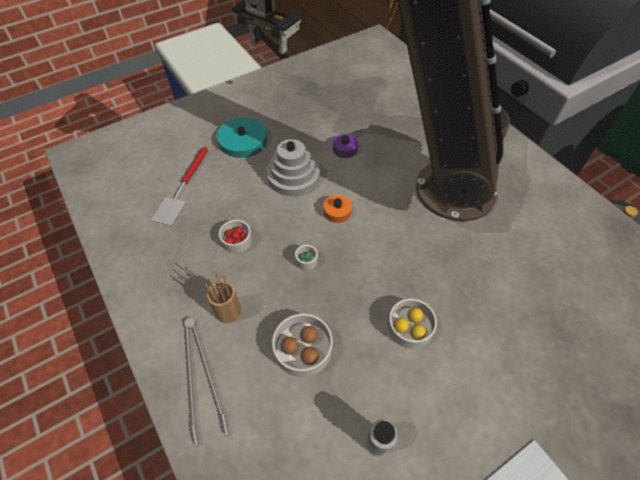

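View pics/top0.png

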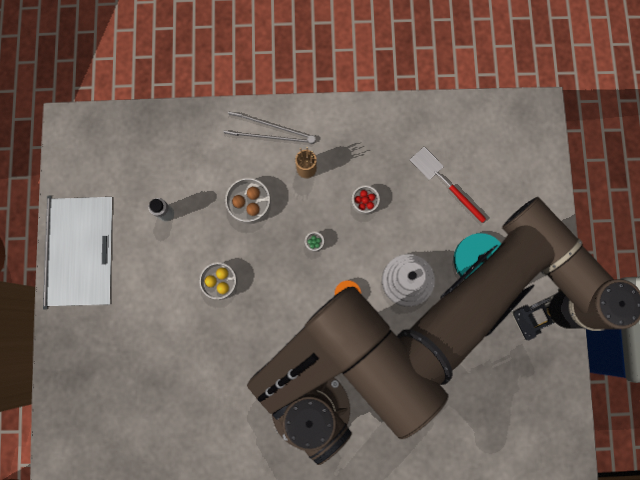

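The steel stack's knob is at scene (291,147) and top (412,275). The look-alikes in the scene view are turquoise (243,137), purple (345,145) and orange (338,207); only the grey four-tier stack fits the description. The dishes in the scene view are olives (307,257), tomatoes (235,236), lemons (413,322) and rolls (303,345). The skewers are at (226,300) and the grinder at (383,435).

```bash
cat > h.py <<'E'
from plant import *
import cv2, numpy as np
from scipy.optimize import least_squares
def ray(c,px):
    u=cv2.undistortPoints(np.float64(px).reshape(-1,1,2),c["mtx"],c["dist_coeffs"])[:,0]
    d=np.c_[u,np.ones(len(u))]@c["R"]; return -c["R"].T@c["t"],d
def plane(c,px,z):
    o,d=ray(c,px); return (o+d*((z-o[2])/d[:,2])[:,None])[:,:2]
def pix(c,X):
    return cv2.projectPoints(np.float64(X).reshape(-1,1,3),cv2.Rodrigues(c["R"])[0],c["t"],c["mtx"],c["dist_coeffs"])[0][:,0]
def dish(c,guess,r,h):
    "rim centre: far half of the outer white outline, circle of known radius on rim plane"
    hsv=cv2.cvtColor(c["color"],cv2.COLOR_BGR2HSV)
    m=((hsv[...,2]>165)&(hsv[...,1]<45)).astype(np.uint8)
    g=pix(c,[*guess,h])[0]; a=pix(c,[[guess[0],guess[1]+r,h],[guess[0]+r,guess[1],h]])-g
    R=1.35*np.linalg.norm(a,axis=1).max()
    k=np.zeros_like(m); cv2.circle(k,tuple(int(v) for v in g),int(R),1,-1)
    cs,_=cv2.findContours(m*k,cv2.RETR_EXTERNAL,cv2.CHAIN_APPROX_NONE)
    P=plane(c,cv2.convexHull(np.vstack(cs)).reshape(-1,2) if 0 else np.vstack([q for q in cs if len(q)>10]).reshape(-1,2),h)
    cam=(-c["R"].T@c["t"])[:2]; p=np.array(guess,float)
    for _ in range(5):
        v=(p-cam)/np.linalg.norm(p-cam); s=P[(P-p)@v>-0.1*r]; s=s[abs(np.hypot(*(s-p).T)-r)<0.012]
        f=least_squares(lambda q:np.hypot(*(s-q).T)-r,p,loss='soft_l1',f_scale=.001); p=f.x
    return p,len(s),np.sqrt(np.mean(f.fun**2))
def black(c,guess,R,th=60):
    g=cv2.cvtColor(c["color"],cv2.COLOR_BGR2GRAY); m=(c["color"].max(2)<th).astype(np.uint8)
    n,l,s,ce=cv2.connectedComponentsWithStats(m)
    i=min((i for i in range(1,n) if s[i,4]>12),key=lambda i:np.hypot(*(ce[i]-guess)))
    return ce[i],s[i]
D={"small":(.029,.040),"medium":(.042,.042),"large":(.055,.046),"giant":(.068,.050)}
E
python3 - <<'E'
from h import *
S,T=capture("scene"),capture("top")
px={"small":((307,257),(314,241)),"medium":((235,236),(365,200)),"large":((413,322),(218,281)),"giant":((303,345),(248,200))}
for n,(r,h) in D.items():
    for c,q in zip((S,T),px[n]):
        g=plane(c,q,h)[0]; print(n,g.round(4),*dish(c,g,r,h))
for c,q in((S,(291,147)),(T,(412,275))):
    ce,s=black(c,q,10); print("knob",ce,s,plane(c,ce,.138))
for n,a,b,h in(("grinder",(383,432),(157,206),.125),("skewer base-ish",(226,300),(306,162),.08)):
    print(n,plane(S,a,h),plane(T,b,h))
for n,a,b in(("orange",(337,204),(0,0)),("purple",(345,141),(0,0)),("turq",(242,131),(0,0))): print(n,plane(S,a,.05))
o=S["color"][110:230,210:370]; cv2.imwrite("pics/c1.png",cv2.resize(o,None,fx=5,fy=5,interpolation=2))
E
```

```text
small [ 0.5059 -0.0147] [ 0.50324687 -0.02334317] 31 0.0010849724780450797
small [ 0.4999 -0.0261] [ 0.49792115 -0.02519242] 52 0.0014936754648409863
medium [ 0.6324 -0.1725] [ 0.62820929 -0.18220682] 83 0.0019187369652908482
medium [ 0.6219 -0.1857] [ 0.62366185 -0.18467188] 77 0.001486232422977674
large [0.394 0.274] [0.39128677 0.26944877] 67 0.0010357481190868296
large [0.3861 0.2651] [0.38702091 0.2654759 ] 106 0.0015172083503623174
giant [0.6384 0.1851] [0.63536651 0.17733794] 88 0.0011929780900907319
giant [0.6308 0.1715] [0.63062902 0.1735498 ] 120 0.001911408417345817
knob [289.96296296 145.92592593] [287 142   7   9  54] [[ 0.38565197 -0.295346  ]]
knob [412.07843137 275.09803922] [408 272   9   8  51] [[ 0.37878116 -0.30216335]]
grinder [[0.61377587 0.43693607]] [[0.60400447 0.43007617]]
skewer base-ish [[0.73694496 0.00664287]] [[ 0.73619187 -0.00889454]]
orange [[ 0.34941429 -0.11158441]]
purple [[ 0.19094337 -0.30528696]]
turq [[ 0.43664201 -0.51776198]]
```

View pics/c1.png

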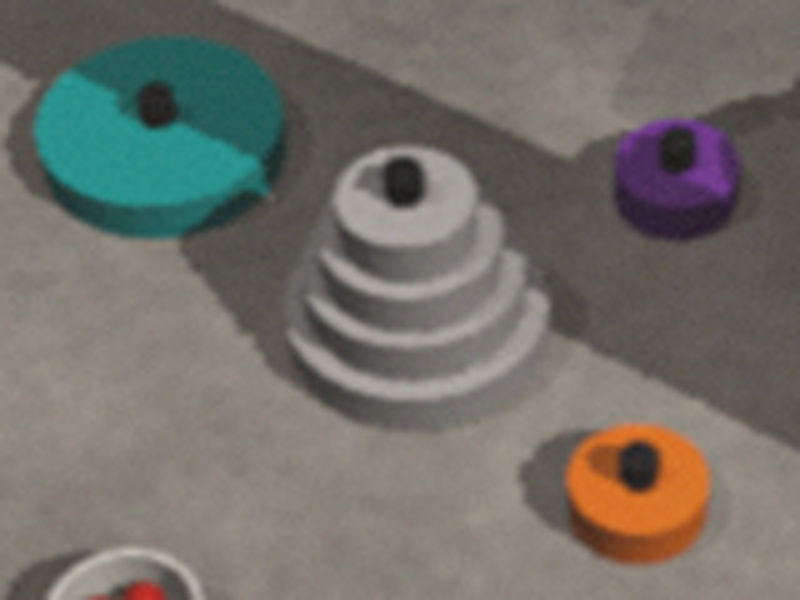

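```bash
cat >> h.py <<'E'
from scipy.spatial.transform import Rotation as Ro
def go(x,y,z,yaw=None):
    s=get_state(); Rt=Ro.from_euler('xyz',s["eef_rot"],degrees=True).as_matrix()
    d=Rt.T@(np.array([x,y,z])-s["tcp_pos"])
    out="t=%.2f tcp %s rot %s units %s"%(s["time_s"],s["tcp_pos"].round(4),s["eef_rot"].round(1),(d/.15).round(3))
    if yaw is not None:
        dy=(yaw-s["eef_rot"][2]+180)%360-180; out+=" spin %.4f (+/-.5) j6 %.0f"%(-dy/360,s["joints"][5])
    print(out)
E
python3 - <<'E'
from h import *
go(.382,-.299,.25,-157)
c=capture("wrist"); s=get_state(); Rt=Ro.from_euler('xyz',s["eef_rot"],degrees=True).as_matrix()
print("cam in tool",Rt.T@(-c["R"].T@c["t"]-s["tcp_pos"]),"axis",Rt.T@c["R"][2],"colx",Rt.T@c["R"][0],c["mtx"][0,0])
E
```

```text
t=0.20 tcp [ 0.2638 -0.621   0.226 ] rot [ 179.9   -0.  -157. ] units [-1.564  1.668 -0.159] spin 0.0001 (+/-.5) j6 -17
cam in tool [ 7.59399644e-02  2.23287538e-05 -1.57162440e-01] axis [-2.83129172e-01  8.91692551e-04  9.59081371e-01] colx [ 2.44465139e-04  9.99999602e-01 -8.57567469e-04] 371.1566513238267
```

```bash
python3 -m inch '-.2 .21 -.1 0 1;-.25 .26 -.06 0 1;-.25 .26 0 0 1;-.25 .26 0 0 1;-.25 .26 0 0 1;-.22 .26 0 0 1;-.14 .16 0 0 1;0 0 0 0 1'; python3 - <<'E'
from h import *
go(.382,-.299,.25)
c=capture("wrist"); cv2.imwrite("pics/w1.png",c["color"])
print(pix(c,[.382,-.299,.138]))
E
```

```text
time_s: 1.25
tcp_pos: [0.3819, -0.2975, 0.251]
eef_rot: [-180.0, 0.1, -156.8]
contact_force: [-0.6, -0.5, 0.6]
gripper_width: 0.088
gripper_force: 0.0
t=1.25 tcp [ 0.3819 -0.2975  0.251 ] rot [-1.800e+02  1.000e-01 -1.568e+02] units [ 0.003 -0.009  0.007]
[[316.31557994 236.75870157]]
```

View pics/w1.png

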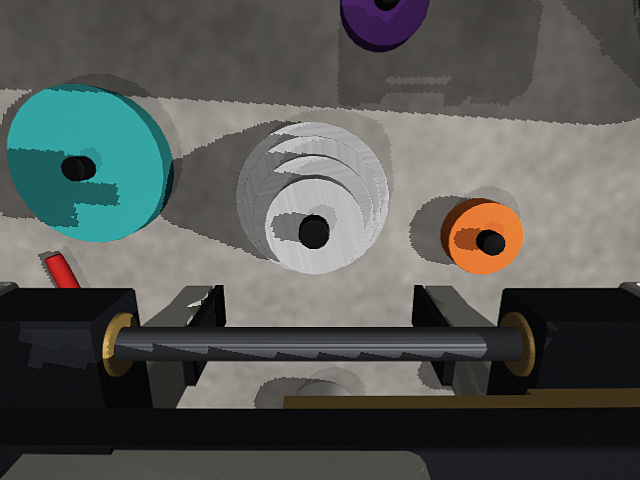

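The wrist view shows the grey stack with its knob at (314,231). Turquoise (80,168), orange (490,242) and purple (385,5) sit well apart from it.

```bash
cat >> h.py <<'E'
def knob(zt,guess,th=60,c=None):
    "knob of cover whose knob top is at zt; centroid of the black blob is ~ mid-height weighted to the top"
    c=c or capture("wrist"); ce,s=black(c,pix(c,[*guess,zt])[0],0,th); p=plane(c,ce,zt-.004)[0]
    w=np.ptp(plane(c,[[s[0],ce[1]],[s[0]+s[2],ce[1]]],zt-.002),axis=0); print("knob px",ce.round(1),s,"at",p.round(4),"dia",np.hypot(*w).round(4)); return p
E
python3 - <<'E'
from h import *
p=knob(.14,(.382,-.299))
go(*p,.123)
E
```

```text
knob px [314.5 232.3] [300 215  30  35 847] at [ 0.3796 -0.3024] dia 0.0226
t=1.35 tcp [ 0.3815 -0.2991  0.2508] rot [-180.     0.  -156.9] units [ 0.021 -0.015  0.852]
```

```bash
python3 -m inch '.02 -.015 .15 0 1;0 0 .2 0 1;0 0 .2 0 1;0 0 .15 0 1;0 0 .1 0 1;0 0 .05 0 1;0 0 0 0 1;0 0 0 0 0' 30; python3 -m inch '0 0 0 0 0;0 0 0 0 0;0 0 0 0 0;0 0 0 0 0;0 0 -.05 0 0;0 0 -.1 0 0;0 0 -.15 0 0;0 0 -.15 0 0'; python3 - <<'E'
from h import *
s=get_state(); print(s["contact_force"]); go(.498,-.025,.15,-157)
E
```

```text
time_s: 2.35
tcp_pos: [0.38, -0.3027, 0.1238]
eef_rot: [-179.9, 0.0, -157.0]
contact_force: [0.2, -0.2, 0.6]
gripper_width: 0.0822
gripper_force: 0.0
time_s: 3.35
tcp_pos: [0.3796, -0.3025, 0.1924]
eef_rot: [-180.0, 0.0, -157.0]
contact_force: [1.6, -0.1, -0.6]
gripper_width: 0.0041
gripper_force: 0.0
[ 1.63358872 -0.05362692 -0.63151228]
t=3.35 tcp [ 0.3796 -0.3025  0.1924] rot [-180.    0. -157.] units [-1.45   1.394  0.282] spin 0.0001 (+/-.5) j6 -52
```

```bash
python3 -m inch '0 0 -.1 0 1;0 0 -.2 0 1;0 0 -.1 0 1;0 0 0 0 1;0 0 0 0 1;0 0 0 0 1;0 0 0 0 1;0 0 0 0 1'; python3 - <<'E'
from h import *
c=capture("wrist"); cv2.imwrite("pics/w2.png",c["color"])
p=knob(.14,(.3796,-.3024),c=c); go(*p,.122)
E
```

```text
time_s: 4.35
tcp_pos: [0.3794, -0.3024, 0.2502]
eef_rot: [180.0, -0.0, -157.0]
contact_force: [0.5, -0.8, -0.5]
gripper_width: 0.0782
gripper_force: 0.0
knob px [317.7 237.3] [303 220  31  35 842] at [ 0.3796 -0.3025] dia 0.0234
t=4.40 tcp [ 0.3794 -0.3024  0.2503] rot [ 180.   -0. -157.] units [-0.001 -0.002  0.856]
```

View pics/w2.png

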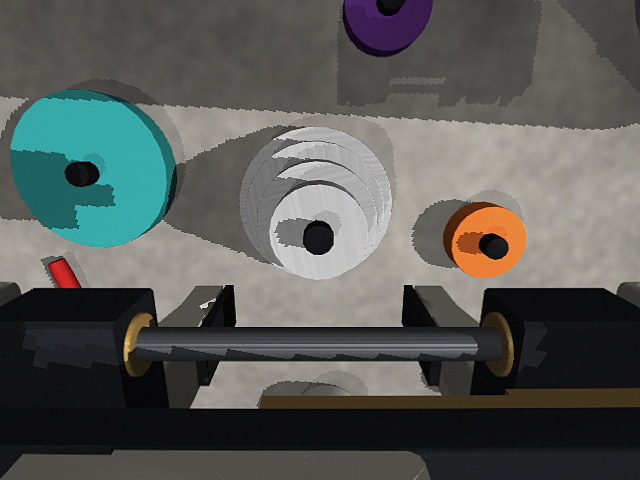

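The stack is undisturbed with its knob at (318,237), so the fingers were simply still closing when I lifted. This time I'll pre-narrow the gripper and wait for the grip before lifting.

```bash
python3 -m inch '0 0 .15 0 .6;0 0 .2 0 .6;0 0 .2 0 .6;0 0 .15 0 .6;0 0 .1 0 .6;0 0 .05 0 .6;0 0 .005 0 .6;0 0 0 0 0' 35; python3 -m inch '0 0 0 0 0;0 0 0 0 0;0 0 0 0 0;0 0 0 0 0;0 0 0 0 0;0 0 0 0 0;0 0 0 0 0;0 0 0 0 0'
```

```text
time_s: 5.4
tcp_pos: [0.3799, -0.3026, 0.123]
eef_rot: [-180.0, 0.0, -157.0]
contact_force: [0.8, 0.1, 0.8]
gripper_width: 0.0472
gripper_force: 0.0
time_s: 6.4
tcp_pos: [0.3796, -0.3025, 0.1226]
eef_rot: [-180.0, 0.0, -157.0]
contact_force: [-1.9, 2.2, 6.1]
gripper_width: 0.0234
gripper_force: 35.0
```

```bash
python3 -m inch '0 0 -.04 0 0;0 0 -.1 0 0;0 0 -.15 0 0;0 0 -.1 0 0;-.1 .08 0 0 0;-.2 .15 0 0 0;-.3 .22 0 0 0;-.3 .22 0 0 0'; python3 -m inch '-.3 .22 0 0 0;-.3 .22 0 0 0;-.25 .18 0 0 0;-.15 .1 0 0 0;0 0 0 0 0;0 0 0 0 0;0 0 0 0 0;0 0 0 0 0'; python3 - <<'E'
from h import *
c=capture("wrist"); cv2.imwrite("pics/w3.png",c["color"]); g=(.498,-.025)
print(pix(c,[*g,.04])); 
try: print(dish(c,g,*D["small"]))
except Exception as e: print(e)
go(*g,.092)
E
```

```text
time_s: 7.4
tcp_pos: [0.465, -0.1558, 0.1815]
eef_rot: [-180.0, 0.0, -157.0]
contact_force: [1.3, -0.6, -0.5]
gripper_width: 0.0231
gripper_force: 35.0
time_s: 8.4
tcp_pos: [0.5599, 0.0002, 0.181]
eef_rot: [180.0, 0.0, -157.0]
contact_force: [-0.2, 0.8, -0.2]
gripper_width: 0.0229
gripper_force: 35.0
[[319.35830667 145.08330339]]
(array([ 0.50754785, -0.02193711]), 136, np.float64(0.0022093452035968244))
t=8.45 tcp [5.600e-01 3.000e-04 1.811e-01] rot [-180.    0. -157.] units [0.447 0.006 0.594]
```

View pics/w3.png

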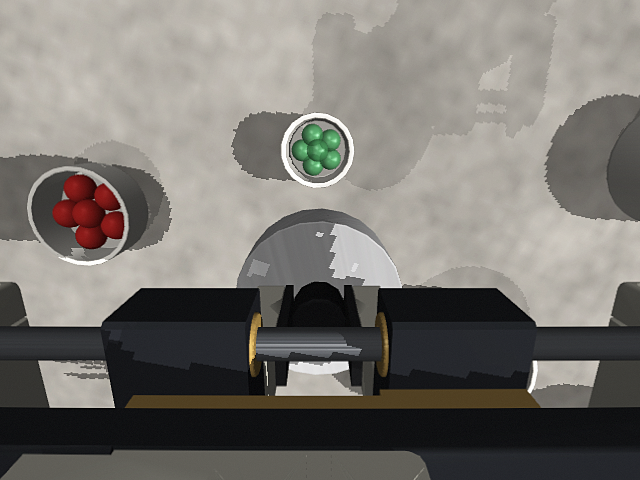

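```bash
cat >> h.py <<'E'
def wdish(name,guess,c=None,vt=220):
    r,h=D[name]; c=c or capture("wrist"); g=pix(c,[*guess,h])[0]
    m=(c["color"].min(2)>vt).astype(np.uint8); R=pix(c,[[guess[0]+r,guess[1],h],[guess[0],guess[1]+r,h]])-g; R=1.3*np.linalg.norm(R,axis=1).max()
    k=np.zeros_like(m); cv2.circle(k,tuple(int(v) for v in g),int(R),1,-1); m*=k
    cs=[q for q in cv2.findContours(m,cv2.RETR_EXTERNAL,cv2.CHAIN_APPROX_NONE)[0] if len(q)>15]
    P=plane(c,cv2.convexHull(np.vstack(cs)).reshape(-1,2),h)
    f=least_squares(lambda q:np.hypot(P[:,0]-q[0],P[:,1]-q[1])-q[2],[*guess,r],loss='soft_l1',f_scale=.001)
    print(name,"centre",f.x[:2].round(4),"r",f.x[2].round(4),"want",r,"rms",np.sqrt(np.mean(f.fun**2)).round(5),"n",len(P)); return f.x[:2]
E
python3 - <<'E'
from h import *
c=capture("wrist"); p=wdish("small",(.498,-.025),c); wdish("medium",(.624,-.185),c); go(*p,.092)
E
```

```text
small centre [ 0.5026 -0.0249] r 0.0283 want 0.029 rms 0.00011 n 34
medium centre [ 0.6314 -0.1841] r 0.0376 want 0.042 rms 0.00035 n 12
t=8.50 tcp [5.601e-01 4.000e-04 1.810e-01] rot [-180.    0. -157.] units [ 0.419 -0.006  0.593]
```

```bash
python3 -m inch '.1 0 0 0 0;.2 -.005 0 0 0;.12 0 .1 0 0;0 0 .2 0 0;0 0 .2 0 0;0 0 .09 0 0;0 0 0 0 0;0 0 0 0 0'; python3 - <<'E'
from h import *
go(.502,-.0248,.0475)
c=capture("scene"); cv2.imwrite("pics/s1.png",cv2.resize(c["color"][180:330,210:410],None,fx=4,fy=4,interpolation=2))
E
```

```text
time_s: 9.5
tcp_pos: [0.5032, -0.0243, 0.0933]
eef_rot: [-180.0, 0.1, -157.0]
contact_force: [-0.5, 0.0, 0.2]
gripper_width: 0.023
gripper_force: 35.0
t=9.50 tcp [ 0.5032 -0.0243  0.0933] rot [-1.80e+02  1.00e-01 -1.57e+02] units [0.009 0.    0.305]
```

View pics/s1.png

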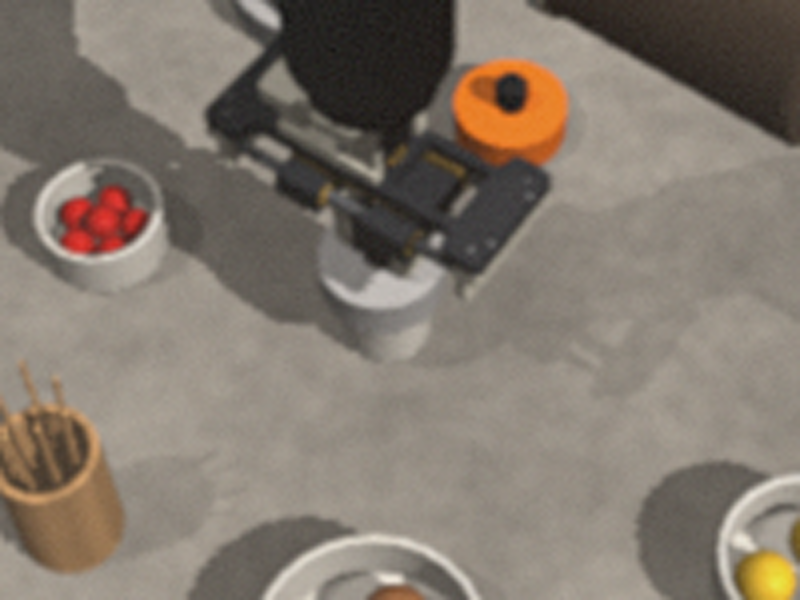

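The small cover hangs centred over the olive dish (cover at crop px 382, dish at about 388), so I'm lowering it.

```bash
python3 -m inch '.01 0 .08 0 0;0 0 .08 0 0;0 0 .06 0 0;0 0 .04 0 0;0 0 .02 0 0;0 0 .02 0 0;0 0 0 0 0;0 0 0 0 0'; python3 - <<'E'
from h import *
go(.501,-.0248,.0466)
E
```

```text
time_s: 10.55
tcp_pos: [0.5013, -0.0249, 0.0475]
eef_rot: [-180.0, 0.0, -157.0]
contact_force: [0.4, -0.0, -0.8]
gripper_width: 0.023
gripper_force: 35.0
t=10.55 tcp [ 0.5013 -0.0249  0.0475] rot [-180.    0. -157.] units [0.002 0.002 0.006]
```

```bash
python3 -m inch '0 0 .006 0 0;0 0 0 0 0;0 0 0 0 .6;0 0 0 0 .6;0 0 0 0 .6;0 0 0 0 .6;0 0 -.05 0 .6;0 0 -.1 0 .6'; python3 -m inch '0 0 -.2 0 .6;0 0 -.25 0 .6;0 0 -.25 0 .6;0 0 -.2 0 .6;0 0 0 0 .6;0 0 0 0 .6;0 0 0 0 .6;0 0 0 0 .6'; python3 - <<'E'
from h import *
c=capture("wrist"); cv2.imwrite("pics/w4.png",c["color"])
knob(.064,(.501,-.025),c=c)
p=knob(.11,(.3796,-.3024),c=capture("top"),th=70); go(.381,-.301,.22)
S=capture("scene"); cv2.imwrite("pics/s2.png",cv2.resize(S["color"][110:290,200:400],None,fx=3.3,fy=3.3,interpolation=2))
E
```

```text
time_s: 11.55
tcp_pos: [0.5009, -0.0251, 0.0694]
eef_rot: [180.0, -0.1, -157.0]
contact_force: [0.3, 0.3, 0.8]
gripper_width: 0.0522
gripper_force: 0.0
time_s: 12.55
tcp_pos: [0.5008, -0.0251, 0.2033]
eef_rot: [180.0, -0.1, -157.0]
contact_force: [-0.3, -1.3, 0.4]
gripper_width: 0.0524
gripper_force: 0.0
knob px [318.1 228.6] [305 213  28  32 690] at [ 0.5013 -0.0249] dia 0.0232
knob px [411.2 276.6] [408 273   8   8  50] at [ 0.3773 -0.3047] dia 0.0232
t=12.65 tcp [ 0.501  -0.0251  0.2034] rot [ 1.80e+02 -1.00e-01 -1.57e+02] units [ 1.456 -1.38  -0.109]
```

View pics/s2.png

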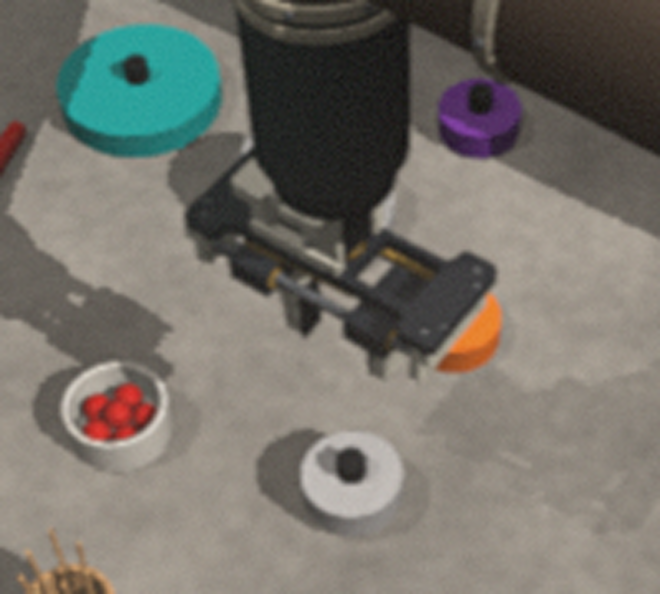

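The small cover lies flat on its dish (crop px 351,480). Next is the medium cover.

```bash
python3 -m inch '.12 -.1 -.05 0 .6;.25 -.25 -.05 0 .6;.3 -.28 0 0 .6;.3 -.28 0 0 .6;.27 -.26 0 0 .6;.15 -.15 0 0 .6;.06 -.06 0 0 .6;0 0 0 0 .6'; python3 - <<'E'
from h import *
p=knob(.11,(.3796,-.3024)); go(*p,.0926)
E
```

```text
time_s: 13.7
tcp_pos: [0.3813, -0.3011, 0.219]
eef_rot: [180.0, -0.0, -157.1]
contact_force: [-0.2, 0.2, -0.1]
gripper_width: 0.0524
gripper_force: 0.0
knob px [315.7 231.7] [301 215  31  34 847] at [ 0.3778 -0.3046] dia 0.0232
t=13.75 tcp [ 0.3817 -0.3005  0.219 ] rot [ 180.    0. -157.] units [ 0.035 -0.015  0.842]
```

```bash
python3 -m inch '.035 -.015 .15 0 .6;0 0 .2 0 .6;0 0 .2 0 .6;0 0 .15 0 .6;0 0 .09 0 .6;0 0 .045 0 .6;0 0 .007 0 .6;0 0 0 0 0' 40; python3 -m inch '0 0 0 0 0;0 0 0 0 0;0 0 0 0 0;0 0 0 0 0;0 0 0 0 0;0 0 -.03 0 0;0 0 -.06 0 0;0 0 -.1 0 0'
```

```text
time_s: 14.75
tcp_pos: [0.3785, -0.3048, 0.0932]
eef_rot: [-180.0, 0.0, -157.0]
contact_force: [-0.3, -0.4, -0.5]
gripper_width: 0.0473
gripper_force: 0.0
time_s: 15.75
tcp_pos: [0.3776, -0.3045, 0.1214]
eef_rot: [180.0, -0.0, -157.0]
contact_force: [0.1, -0.1, -0.4]
gripper_width: 0.0228
gripper_force: 40.0
```

```bash
python3 -m inch '0 0 -.15 0 0;0 0 -.2 0 0;-.1 0 -.18 0 0;-.2 .01 0 0 0;-.3 .01 0 0 0;-.3 .01 0 0 0;-.3 .02 0 0 0;-.3 .02 0 0 0'; python3 -m inch '-.3 .02 0 0 0;-.3 0 0 0 0;-.2 0 0 0 0;-.1 0 0 0 0;-.04 0 0 0 0;0 0 0 0 0;0 0 0 0 0;0 0 0 0 0'; python3 - <<'E'
from h import *
c=capture("wrist"); cv2.imwrite("pics/w5.png",c["color"]); p=wdish("medium",(.626,-.184),c); go(*p,.1)
E
```

```text
time_s: 16.75
tcp_pos: [0.5821, -0.2062, 0.2011]
eef_rot: [-180.0, 0.0, -157.0]
contact_force: [0.7, -1.0, -1.5]
gripper_width: 0.0227
gripper_force: 40.0
time_s: 17.75
tcp_pos: [0.7091, -0.1495, 0.2011]
eef_rot: [-180.0, 0.0, -157.0]
contact_force: [0.2, -0.2, -1.2]
gripper_width: 0.0228
gripper_force: 40.0
medium centre [ 0.6281 -0.1858] r 0.0413 want 0.042 rms 0.00011 n 41
t=17.80 tcp [ 0.7092 -0.1495  0.2011] rot [-180.    0. -157.] units [ 0.592 -0.011  0.674]
```

```bash
python3 -m inch '.1 -.005 0 0 0;.2 0 0 0 0;.2 0 0 0 0;.1 0 .1 0 0;0 0 .2 0 0;0 0 .22 0 0;0 0 .15 0 0;0 0 0 0 0'; python3 -m inch '0 0 .1 0 0;0 0 .08 0 0;0 0 .06 0 0;0 0 .04 0 0;0 0 .03 0 0;0 0 .02 0 0;0 0 0 0 0;0 0 0 0 0'; python3 - <<'E'
from h import *
go(.627,-.185,.0486)
E
```

```text
time_s: 18.8
tcp_pos: [0.625, -0.1853, 0.0986]
eef_rot: [179.9, -0.2, -157.0]
contact_force: [-1.2, -0.5, -0.5]
gripper_width: 0.0228
gripper_force: 40.0
time_s: 19.8
tcp_pos: [0.6272, -0.185, 0.0509]
eef_rot: [-180.0, 0.0, -157.0]
contact_force: [-1.7, 0.8, -1.1]
gripper_width: 0.023
gripper_force: 40.0
t=19.80 tcp [ 0.6272 -0.185   0.0509] rot [-180.    0. -157.] units [0.001 0.001 0.015]
```

```bash
python3 -m inch '0 0 .008 0 0;0 0 .006 0 0;0 0 0 0 0;0 0 0 0 .6;0 0 0 0 .6;0 0 0 0 .6;0 0 0 0 .6;0 0 -.05 0 .6'; python3 -m inch '0 0 -.1 0 .6;0 0 -.2 0 .6;0 0 -.25 0 .6;0 0 -.25 0 .6;0 0 -.2 0 .6;0 0 0 0 .6;0 0 0 0 .6;0 0 0 0 .6'; python3 - <<'E'
from h import *
knob(.066,(.627,-.185)); c=capture("wrist"); cv2.imwrite("pics/w6.png",c["color"])
go(.378,-.3025,.19)
E
```

```text
time_s: 20.8
tcp_pos: [0.6265, -0.185, 0.0556]
eef_rot: [180.0, -0.1, -157.0]
contact_force: [0.1, -0.4, -0.4]
gripper_width: 0.0524
gripper_force: 0.0
time_s: 21.8
tcp_pos: [0.6264, -0.1849, 0.2052]
eef_rot: [180.0, -0.1, -157.0]
contact_force: [-0.2, -1.0, -0.8]
gripper_width: 0.0528
gripper_force: 0.0
knob px [317.8 228.5] [304 213  28  31 687] at [ 0.6269 -0.1849] dia 0.0232
t=21.90 tcp [ 0.6266 -0.185   0.2052] rot [ 1.80e+02 -1.00e-01 -1.57e+02] units [ 1.832 -0.073  0.104]
```

View pics/w6.png

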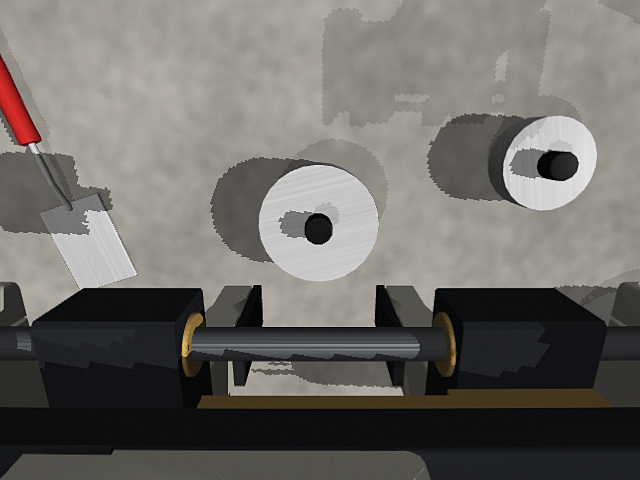

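The medium cover is seated (318,222), and the small one shows at (555,160). On to the large cover.

```bash
python3 -m inch '.12 0 0 0 .6;.25 -.02 0 0 .6;.35 -.02 0 0 .6;.35 -.02 0 0 .6;.35 -.01 .03 0 .6;.25 0 .04 0 .6;.12 0 .03 0 .6;.04 0 0 0 .6'; python3 - <<'E'
from h import *
p=knob(.08,(.379,-.3024)); go(*p,.0626); s=get_state(); print(s["joints"])
E
```

```text
time_s: 22.9
tcp_pos: [0.3775, -0.3023, 0.1909]
eef_rot: [180.0, -0.0, -157.0]
contact_force: [0.7, 0.6, 0.1]
gripper_width: 0.0527
gripper_force: 0.0
knob px [312.3 232.6] [297 216  31  34 839] at [ 0.3761 -0.3077] dia 0.0233
t=22.95 tcp [ 0.3778 -0.3023  0.1911] rot [-180.   -0. -157.] units [ 0.025 -0.028  0.857]
[-1.53126963e+01  3.96492962e+00 -2.57540336e+01  5.59378009e-03
 -6.02787928e+01 -5.16999088e+01]
```

```bash
python3 -m inch '.025 -.028 .15 0 .6;0 0 .2 0 .6;0 0 .2 0 .6;0 0 .15 0 .6;0 0 .1 0 .6;0 0 .05 0 .6;0 0 .007 0 .6;0 0 0 0 0' 45; python3 -m inch '0 0 0 0 0;0 0 0 0 0;0 0 0 0 0;0 0 0 0 0;0 0 0 0 0;0 0 -.03 0 0;0 0 -.06 0 0;0 0 -.1 0 0'
```

```text
time_s: 23.95
tcp_pos: [0.3773, -0.3074, 0.0629]
eef_rot: [-180.0, 0.0, -157.0]
contact_force: [-1.2, -0.2, 0.2]
gripper_width: 0.0471
gripper_force: 0.0
time_s: 24.95
tcp_pos: [0.3763, -0.3072, 0.0912]
eef_rot: [180.0, -0.0, -157.0]
contact_force: [-0.2, -0.2, -2.0]
gripper_width: 0.0228
gripper_force: 45.0
```

```bash
python3 -m inch '0 0 -.15 0 0;0 0 -.2 0 0;0 0 -.25 0 0;-.07 .12 -.15 0 0;-.15 .24 0 0 0;-.18 .28 0 0 0;-.18 .28 0 0 0;-.18 .28 0 0 0'; python3 -m inch '-.18 .28 0 0 0;-.18 .28 0 0 0;-.18 .28 0 0 0;-.18 .28 0 0 0;-.18 .28 0 0 0;-.18 .28 0 0 0;-.18 .28 0 0 0;-.18 .28 0 0 0'; python3 - <<'E'
from h import *
go(.481,.305,.2)
E
```

```text
time_s: 25.95
tcp_pos: [0.4111, -0.0956, 0.2041]
eef_rot: [-180.0, 0.1, -157.0]
contact_force: [1.5, 0.9, -0.6]
gripper_width: 0.023
gripper_force: 45.0
time_s: 26.95
tcp_pos: [0.4785, 0.2982, 0.2039]
eef_rot: [180.0, 0.0, -157.0]
contact_force: [0.4, -0.5, -1.0]
gripper_width: 0.0227
gripper_force: 45.0
t=26.95 tcp [0.4785 0.2982 0.2039] rot [ 180.    0. -157.] units [-0.033  0.035  0.026]
```

```bash
python3 -m inch '0 0 0 0 0;0 0 0 0 0;0 0 0 0 0;0 0 0 0 0;0 0 0 0 0;0 0 0 0 0;0 0 0 0 0;0 0 0 0 0'; python3 - <<'E'
from h import *
c=capture("wrist"); cv2.imwrite("pics/w7.png",c["color"]); p=wdish("large",(.389,.2665),c); go(*p,.11)
dx=knob(.08,(.376,-.308),c=capture("top"),th=70)
E
```

```text
time_s: 27.95
tcp_pos: [0.4786, 0.2966, 0.2034]
eef_rot: [-180.0, -0.0, -157.0]
contact_force: [0.2, 0.3, -1.8]
gripper_width: 0.0231
gripper_force: 45.0
large centre [0.3905 0.2691] r 0.0542 want 0.055 rms 0.00013 n 45
t=28.00 tcp [0.4786 0.2966 0.2034] rot [-180.   -0. -157.] units [0.612 0.061 0.623]
knob px [409.1 279.1] [406 276   7   7  43] at [ 0.3727 -0.3029] dia 0.0206
```

View pics/w7.png

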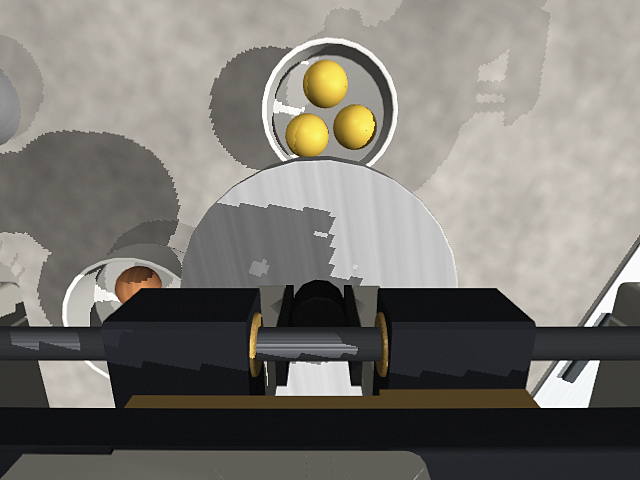

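The lemon dish rim is at (330,105), its bottom edge slightly covered by the held large cover, and the fitted radius matches. I'm placing it there.

```bash
python3 -m inch '.1 .01 0 0 0;.2 .02 0 0 0;.2 .02 0 0 0;.117 .007 .1 0 0;0 0 .2 0 0;0 0 .2 0 0;0 0 .12 0 0;0 0 0 0 0'; python3 -m inch '0 0 .1 0 0;0 0 .1 0 0;0 0 .08 0 0;0 0 .05 0 0;0 0 .03 0 0;0 0 .01 0 0;0 0 0 0 0;0 0 0 0 0'; python3 - <<'E'
from h import *
go(.39,.2685,.0526)
E
```

```text
time_s: 29.05
tcp_pos: [0.389, 0.2672, 0.1095]
eef_rot: [-179.9, -0.1, -157.0]
contact_force: [-0.1, 0.4, -2.2]
gripper_width: 0.023
gripper_force: 45.0
time_s: 30.05
tcp_pos: [0.3902, 0.2684, 0.0552]
eef_rot: [180.0, 0.0, -157.0]
contact_force: [0.9, 0.5, -1.3]
gripper_width: 0.023
gripper_force: 45.0
t=30.05 tcp [0.3902 0.2684 0.0552] rot [ 180.    0. -157.] units [0.001 0.001 0.017]
```

```bash
python3 -m inch '0 0 .01 0 0;0 0 .008 0 0;0 0 0 0 0;0 0 0 0 .6;0 0 0 0 .6;0 0 0 0 .6;0 0 0 0 .6;0 0 -.05 0 .6'; python3 -m inch '0 0 -.1 0 .6;0 0 -.2 0 .6;0 0 -.25 0 .6;0 0 -.25 0 .6;0 0 -.2 0 .6;0 0 0 0 .6;0 0 0 0 .6;0 0 0 0 .6'; python3 - <<'E'
from h import *
knob(.07,(.39,.2685)); go(.375,-.305,.165)
E
```

```text
time_s: 31.05
tcp_pos: [0.3898, 0.2679, 0.0596]
eef_rot: [-180.0, -0.1, -157.0]
contact_force: [0.3, 0.0, -0.6]
gripper_width: 0.0524
gripper_force: 0.0
time_s: 32.05
tcp_pos: [0.3897, 0.2678, 0.209]
eef_rot: [-180.0, -0.1, -157.0]
contact_force: [0.9, -0.0, 0.0]
gripper_width: 0.0529
gripper_force: 0.0
knob px [318.7 227.9] [305 212  28  32 698] at [0.3893 0.2681] dia 0.0232
t=32.10 tcp [0.3898 0.2679 0.209 ] rot [-1.80e+02 -1.00e-01 -1.57e+02] units [ 1.584 -3.476  0.298]
```

```bash
python3 -m inch '0 -.1 0 0 .6;0 -.2 0 0 .6;.05 -.28 0 0 .6;.1 -.3 0 0 .6;.12 -.3 0 0 .6;.12 -.3 0 0 .6;.13 -.3 0 0 .6;.13 -.3 0 0 .6'; python3 -m inch '.15 -.3 0 0 .6;.15 -.3 0 0 .6;.15 -.3 0 0 .6;.16 -.24 .1 0 .6;.16 -.16 .1 0 .6;.1 -.08 .1 0 .6;.05 0 0 0 .6;0 0 0 0 .6'; python3 - <<'E'
from h import *
p=knob(.05,(.374,-.304)); go(*p,.0326)
E
```

```text
time_s: 33.1
tcp_pos: [0.4218, -0.0591, 0.2097]
eef_rot: [-180.0, -0.0, -157.0]
contact_force: [0.6, -0.1, -0.1]
gripper_width: 0.0527
gripper_force: 0.0
time_s: 34.1
tcp_pos: [0.3758, -0.3017, 0.165]
eef_rot: [-180.0, -0.0, -157.0]
contact_force: [0.8, 0.2, 0.5]
gripper_width: 0.0526
gripper_force: 0.0
knob px [311.3 232.8] [296 216  31  34 813] at [ 0.3758 -0.3073] dia 0.0237
t=34.15 tcp [ 0.3764 -0.3015  0.1653] rot [-180.    0. -157.] units [ 0.019 -0.034  0.885]
```

```bash
python3 -m inch '.019 -.034 .15 0 .6;0 0 .2 0 .6;0 0 .2 0 .6;0 0 .17 0 .6;0 0 .1 0 .6;0 0 .055 0 .6;0 0 .008 0 .6;0 0 0 0 0' 50; python3 -m inch '0 0 0 0 0;0 0 0 0 0;0 0 0 0 0;0 0 0 0 0;0 0 0 0 0;0 0 -.03 0 0;0 0 -.06 0 0;0 0 -.1 0 0'
```

```text
time_s: 35.15
tcp_pos: [0.3763, -0.3073, 0.033]
eef_rot: [-180.0, 0.0, -157.0]
contact_force: [-0.2, 0.1, 0.8]
gripper_width: 0.0473
gripper_force: 0.0
time_s: 36.15
tcp_pos: [0.3752, -0.3071, 0.061]
eef_rot: [179.9, -0.1, -157.0]
contact_force: [0.4, 0.9, -1.0]
gripper_width: 0.0228
gripper_force: 50.0
```

```bash
python3 -m inch '0 0 -.15 0 0;0 0 -.25 0 0;0 0 -.25 0 0;0 0 -.25 0 0;-.1 .06 -.15 0 0;-.18 .12 0 0 0;-.27 .175 0 0 0;-.27 .175 0 0 0'; python3 -m inch '-.27 .175 0 0 0;-.27 .175 0 0 0;-.27 .175 0 0 0;-.27 .175 0 0 0;-.27 .175 0 0 0;-.27 .175 0 0 0;-.27 .175 0 0 0;-.27 .175 0 0 0';  python3 -m inch '-.27 .175 0 0 0;-.2 .14 0 0 0;-.1 .07 0 0 0;0 0 0 0 0;0 0 0 0 0;0 0 0 0 0;0 0 0 0 0;0 0 0 0 0'; python3 - <<'E'
from h import *
c=capture("wrist"); cv2.imwrite("pics/w8.png",c["color"]); p=wdish("giant",(.635,.1755),c); go(*p,.115)
E
```

```text
time_s: 37.15
tcp_pos: [0.458, -0.1849, 0.2189]
eef_rot: [-180.0, 0.0, -157.0]
contact_force: [1.0, 0.2, -2.3]
gripper_width: 0.0225
gripper_force: 50.0
time_s: 38.15
tcp_pos: [0.6742, 0.1352, 0.2185]
eef_rot: [180.0, -0.0, -157.0]
contact_force: [0.7, -0.2, -1.9]
gripper_width: 0.0224
gripper_force: 50.0
time_s: 39.15
tcp_pos: [0.7299, 0.2202, 0.2187]
eef_rot: [180.0, 0.0, -157.0]
contact_force: [0.3, -0.1, -1.7]
gripper_width: 0.0226
gripper_force: 50.0
giant centre [0.6356 0.1756] r 0.0672 want 0.068 rms 0.00018 n 42
t=39.20 tcp [0.7299 0.2203 0.2186] rot [ 180.    0. -157.] units [ 0.695 -0.029  0.69 ]
```

View pics/w8.png

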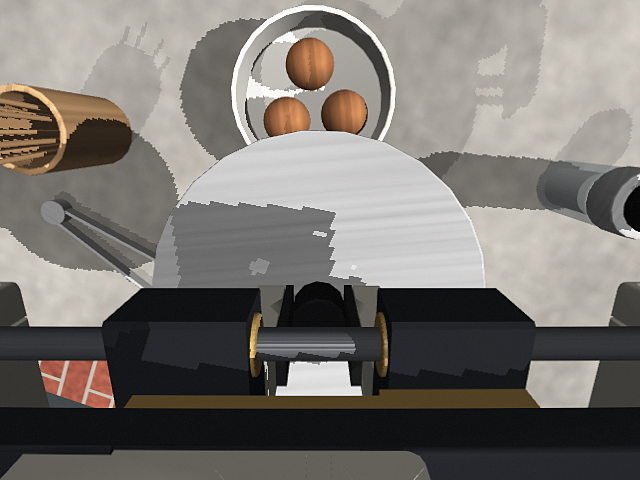

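The roll dish is at (314,88) with rim fit r = 67.2 mm. The holder (60,130) and grinder (610,200) are clear, so I'm placing the giant cover.

```bash
python3 -m inch '.12 -.01 0 0 0;.22 -.01 0 0 0;.22 -.008 0 0 0;.14 0 .1 0 0;0 0 .22 0 0;0 0 .23 0 0;0 0 .14 0 0;0 0 0 0 0'; python3 -m inch '0 0 .1 0 0;0 0 .1 0 0;0 0 .08 0 0;0 0 .05 0 0;0 0 .03 0 0;0 0 .015 0 0;0 0 0 0 0;0 0 0 0 0'; python3 - <<'E'
from h import *
go(.635,.1752,.0566)
E
```

```text
time_s: 40.2
tcp_pos: [0.6339, 0.175, 0.1132]
eef_rot: [-180.0, -0.2, -157.0]
contact_force: [0.8, 0.1, -1.9]
gripper_width: 0.0224
gripper_force: 50.0
time_s: 41.2
tcp_pos: [0.6352, 0.1757, 0.059]
eef_rot: [180.0, 0.0, -157.0]
contact_force: [-0.7, 0.4, -1.7]
gripper_width: 0.023
gripper_force: 50.0
t=41.20 tcp [0.6352 0.1757 0.059 ] rot [ 180.    0. -157.] units [ 0.002 -0.003  0.016]
```

```bash
python3 -m inch '0 0 .01 0 0;0 0 .007 0 0;0 0 0 0 0;0 0 0 0 .6;0 0 0 0 .6;0 0 0 0 .6;0 0 0 0 .6;0 0 -.05 0 .6'; python3 -m inch '0 0 -.1 0 .6;0 0 -.2 0 .6;0 0 -.25 0 .6;0 0 -.25 0 .6;0 0 -.2 0 .6;0 0 0 0 .6;0 0 0 0 .6;0 0 0 0 .6'; python3 - <<'E'
from h import *
knob(.074,(.635,.1755))
c=capture("scene"); cv2.imwrite("pics/s9.png",c["color"])
E
```

```text
time_s: 42.2
tcp_pos: [0.6346, 0.1754, 0.0631]
eef_rot: [-180.0, -0.1, -157.0]
contact_force: [-0.4, -0.2, -0.5]
gripper_width: 0.0524
gripper_force: 0.0
time_s: 43.2
tcp_pos: [0.6345, 0.1754, 0.2128]
eef_rot: [-180.0, -0.1, -157.0]
contact_force: [0.3, 0.5, -0.5]
gripper_width: 0.0527
gripper_force: 0.0
knob px [318.3 229. ] [305 213  28  32 695] at [0.635  0.1759] dia 0.0232
```

View pics/s9.png

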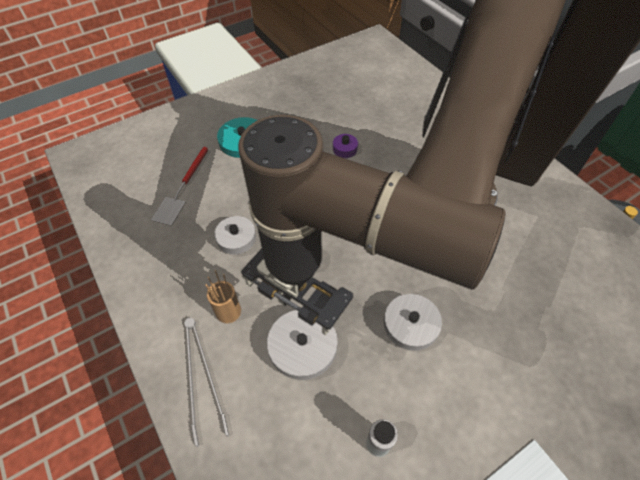

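Giant (302,345), large (413,320) and medium (235,233) all lie flat on their dishes. The small one is behind the gripper but was checked earlier. The holder (226,300) and grinder (383,435) have not moved, and the gripper is clear, so I'm handing in.

```bash
python3 -c "
from plant import *
print(close_job())"
```

```text
the job is handed in; nothing more can be done
None
```

All four covers are on the dishes of their own size, placed smallest to largest and released, with the grinder and skewer holder untouched; the job was handed in at about 43 s, and no verdict came back.

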